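# Clamp a tube rack in the quick-release bench vise

## Task

Clamp the tube rack in the bench vise so it cannot shift when the tubes are uncapped. Squeeze the quick-release lever against its post, slide the jaw up until it just touches and squares the rack against the far sprung plate, let the lever spring back so it locks, then turn the crank clockwise (seen from the handle end) until the rack is held firmly but not crushed, a clamping force of about 50 N, and let go. Leave the other things on the bench where they are.

Things in the scene. Friction and masses are not known exactly. Their poses are not given: they have to be found in the camera images.
- vise: Fixed grey bench vise, bed 320 x 130 mm. Origin at the centre of the bed's underside, on the bench. Its x axis is the slide axis, pointing from the crank end to the fixed jaw (roughly world -y, the robot's right); its y axis points to the lever side, away from the robot; z up. The bed's top is at z = 30 mm; a toothed rail (5 mm pitch) runs along its +y edge.
- plate: Sprung rubber-faced pressure plate on the fixed jaw, 90 mm wide (y), 33 to 108 mm above the bench. Origin at bench level in the plane of the face that meets the rack. It gives way towards +x of the vise by up to 4 mm against a stiff spring, 40 N per mm, no preload; at rest the face is at x = 121 mm in the vise frame.
- rack: White tube rack, a loose block 50 mm (its x, along the slide) x 84 x 54 mm high with capped tubes sticking up to 82 mm, 0.2 to 0.4 kg. Origin at the centre of its underside. It stands loose on the bed between the jaws, slightly askew and 2 to 17 mm short of the sprung plate. It cracks if clamped with more than 100 N.
- jaw_face (a point): Point in the middle of the flat front face of the sliding jaw (90 x 75 mm aluminium plate), 75 mm above the bench. The face looks along +x of the vise.
- post (a point): Point on the carriage's upright fixed post (10 mm thick across y, 36 mm long along x, top 187 mm above the bench), in the middle of its thickness, 165 mm above the bench. The carriage with post, lever, crank and jaw slides along x of the vise (about 2 N friction) only while the lever is squeezed; otherwise a tooth under the lever locks it.
- lever_bar (a point): Middle of the black round bar (14 mm thick, 46 mm long along x) on top of the quick-release lever, 165 mm above the bench, 53 mm to the +y side of the post when at rest (65 mm over both outer faces). Squeezed between two fingers from above, it moves about 25 mm towards the post to its stop, leaving 40 mm over both; it takes about 3 N to start and 11 N at the stop.
- lever (a joint): Lever angle in rad: 0 at rest, its tooth engaged; 0.22 at the stop. The tooth clears the rail above 0.16. When let go, the tooth drops into the nearest gap and may shift the carriage by up to 2 mm either way; if the lever stays above 0.05 the tooth sits on a crest, and nudging the carriage a few mm along the slide drops it in.
- crank_axis (a point): Point on the crank's axis (parallel to x of the vise, 100 mm above the bench), level along x with the middle of the handle; it stays put on the carriage as the screw turns. The crank first turns lightly (1 to 2 N at the handle) through an unknown play of 0.1 to 1.9 rad, then bites: about 8.6 N along the circle to turn the screw (friction; it does not run back) plus 0.9 N per 10 N of clamping.
- crank_handle (a point): Middle of the crank's freely spinning black handle, a round sleeve 16 mm thick, 46 mm long, parallel to x of the vise, 35 mm from the crank's axis and pointing away from the jaw; the crank arm is at its inner end. It can start anywhere round its circle. Clockwise seen from the handle end (over the top towards -y of the vise, then down) tightens: the jaw comes out of the carriage by 20 mm per turn.
- sanitiser: Bystander: clear bottle with black cap, 60 mm thick, 120 mm high; origin at the centre of its underside.
- scanner: Bystander: black hand scanner on a round foot, 143 mm high; origin at the centre of its underside.
- swab_tray: Bystander: white open tray 100 x 160 x 40 mm; origin at the centre of its underside.
There are look-alikes about, which are no part of the job. What is shaped like the rack but blue or pink is not meant.

How it is judged:
By the outcome, as a careful person would: the job done as asked, in the order asked, and still so for the second after the job is handed in, with the robot touching nothing.
It also fails if it takes over 69 s, if anything falls off the work surface, if the arm or the gripper's body presses on something with over 40 N, if the wrist force passes 120 N, or if a joint passes its speed limit or range.

## Robot

A 6-joint arm with a two-finger parallel gripper is mounted at the origin on the work surface. World frame = base frame: x ahead of the robot, y to its left, z up, the work surface at z = 0. Lengths are in m, angles in rad, forces in N, time in s.
With the tool pointing down it reaches from about 0.375 to 0.975 m from the base axis. Payload 3.8 kg.
Tool frame: the origin (TCP) lies at the very end of the fingers, on their centre line; the grasp point (between the pads) lies 19 mm behind it; z points along the fingers, y is the direction in which the jaws open and shut (so a half turn about z gives the same grasp; the last joint's range is limited). The gripper opens to 85 mm and grips with 20 to 120 N. Pads are 22 mm wide; open, the fingers measure 114 mm over their backs; the gripper's body (76 mm by 85 mm) begins 54 mm behind the grasp point. The pads swing forward as they close: fully open they stand 13 mm farther back than shut.
Start: joints at [-1.271, 0.264, 1.604, -0, 1.274, -0.037], TCP at [0.223, -0.637, 0.231] pointing down, gripper open.
Joint ranges: [-2.63, 2.63], [-0.94, 2.18], [0.31, 2.57], [-1.31, 4.45], [0, 2.66], [-2.55, 2.55]. Speed limits (rad/s): [2.57, 2.57, 3.14, 3.14, 3.14, 3.14].

## Interface

Orientations are given as a rotation vector (axis times angle).
In Python, from workcell import read_state, read_camera, camera_info, finish_job gives the robot as it stands. The module is installed in compiled form; this text tells all that it offers.
- The arm moves only by the tool play_rows, never from a script. Its argument "motion" is a list of rows, each a list of 5 numbers: the shift along the tool's x, y, z in units of 1000 mm (1.0 is 1000 mm), then the turn about the tool's z in units of 2 pi rad (1.0 is 2 pi rad), then the finger opening in mm, from 0 to 85.4. A call has 1 to 5 rows; each row shifts and turns the commanded pose from where the row before left it, along the tool's axes as they then stand; what a row does not reach is not made up. A row lasts 1/8 s, in which the tool goes at most 62.5 mm and 10.7 degrees, less where a joint would pass 70% of its speed; a pose out of reach is approached as far as the arm can. A call with a number of a shift or a turn outside -1 to 1 is refused whole. A call with a gripper value outside its range is refused whole. The fingers move at their own pace and stop on an object; "squeeze" is the grip in N (left out, the last holds). Time passes only in rows, so rows that do not move let the fingers close. It gives the time, the measured TCP pose, the force and the opening at its end, in the units of the state.
- read_state(): the state, without advancing time (a new reading comes with each control period).
- read_camera(name): name is "scene" or "top" or "wrist"; returns the picture (480x640x3 uint8, red, green, blue); there is no depth.
- camera_info(name): a dict with "intrinsics" (3x3 intrinsics, pixels), "pose" (4x4, takes a point from camera to world coordinates). Camera axes: x right, y down, z forward; pixel columns grow to the right and rows downward; lengths in m; the calibration is good to about 2 mm. A picture is of the moment at which its call begins: read the wrist's pose just before it. camera_info takes no time and is no camera call; for the wrist camera it gives the pose at the moment of the call.
- finish_job(): hands the job in, once; it reports no verdict.
The state is a dict: "time": time; "q": joint angles; "joint_vel": joint speeds; "joint_torque": joint torques, N m; "tool_pos": TCP position; "tcp_rot": TCP orientation; "wrist_force": force on the tool from outside, world axes, zero at the start; "torque": the same for the moment, N m; "width": opening from 0.0 (shut) to 1.0 (fully open).
Only numpy, scipy, OpenCV 4.12 (cv2) and the standard library are available. Lean on these libraries where they do the work, as an engineer would, in place of code of your own. Each camera call takes 0.05 s, during which the arm holds its last target. There are 200 camera calls.

## Working session

There is one attempt and no reset: what is moved stays moved. The work goes in short steps, Python scripts to look and compute and a tool call to move; the robot and the scene stay as the last step left them, time stands still between calls to the robot, and variables do not carry over. Pictures are saved under pics/ and viewed, about 8 in all and at most 12, crops included, and the job is handed in when it is done.

Besides the shell and the picture viewer there is one more tool, called after "Emit:" as name([rows], argument=value, ...), one row to a line, values as JSON. play_rows: Moves the arm, as the interface text tells. Shifts and turns lie within -1 to 1; 1 stands for 1000 mm of shift or 2 pi rad of turn. Its arguments: {"type":"object","properties":{"motion":{"type":"array","items":{"type":"array","items":{"type":"number"}}},"squeeze":{"type":"number"}},"required":["motion"]}

```bash
mkdir -p pics; ls; python3 - <<'E'
from workcell import *
import cv2, numpy as np
s=read_state(); print(s)
a=[]
for n in ("scene","top"):
    im=read_camera(n); cv2.imwrite(f"pics/{n}0.png",im[:,:,::-1]); i=camera_info(n); print(n,np.round(i["intrinsics"],1).tolist(),np.round(i["pose"],4).tolist())
E
```

```text
pics
{'time': 0.0, 'q': array([-1.27085406e+00,  2.64780126e-01,  1.60539257e+00,  2.01977305e-05,
        1.27367534e+00, -3.69020462e-02]), 'joint_vel': array([ 0.00104572, -0.00100299, -0.0003835 , -0.00114494,  0.00033058,
        0.00066583]), 'joint_torque': array([ 1.73815744e-03, -5.15116954e+01, -3.67305923e+01,  4.96574285e-04,
        1.28057870e-02, -1.91541311e-06]), 'tool_pos': array([ 0.22288131, -0.63636539,  0.22993381]), 'tcp_rot': array([-3.09493540e+00, -5.26231471e-01,  4.34227970e-04]), 'wrist_force': array([-0.39897838,  0.02137521, -0.8901434 ]), 'torque': array([ 0.03715171, -0.06136885, -0.01333201]), 'width': 1.0022370526522908}
scene [[436.6, 0.0, 310.6], [0.0, 436.6, 234.6], [0.0, 0.0, 1.0]] [[-0.3485, 0.4931, -0.7971, 1.5317], [0.937, 0.2064, -0.282, 0.284], [0.0255, -0.8451, -0.5339, 0.7476], [0.0, 0.0, 0.0, 1.0]]
top [[450.1, 0.0, 321.9], [0.0, 450.1, 240.7], [0.0, 0.0, 1.0]] [[-0.0155, -0.9987, 0.0484, 0.5332], [-0.9998, 0.0159, 0.0075, -0.0628], [-0.0082, -0.0483, -0.9988, 1.1712], [0.0, 0.0, 0.0, 1.0]]
```

View pics/scene0.png

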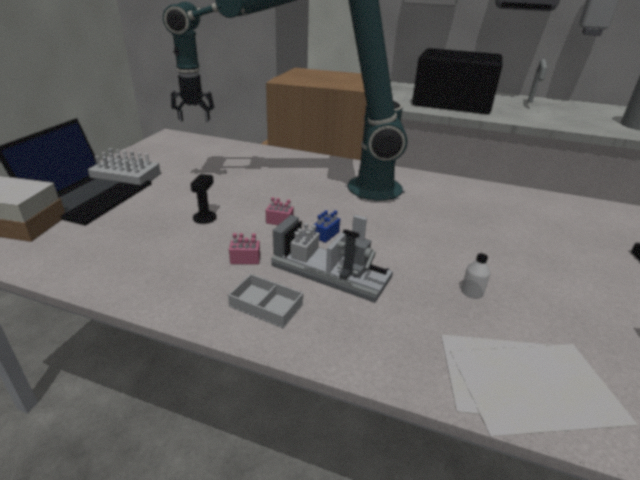

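View pics/top0.png

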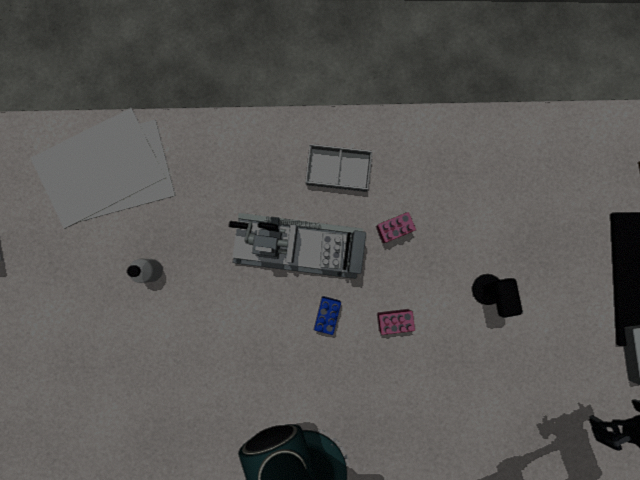

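The scene view shows the vise at about (335,255) with the white rack in it. In the top view, the rack-like things are white (332,250) in the vise, blue (327,315), and pink (396,228) and (396,322). The bright tray with tubes by the laptop in the scene view, at (125,165), is also similar. I choose the white one in the vise and will check it in a crop.

```bash
python3 - <<'E'
import cv2, numpy as np
a=cv2.imread("pics/top0.png")[205:290,220:380]; b=cv2.imread("pics/scene0.png")[205:305,260:400]
a=cv2.resize(a,None,fx=5,fy=5,interpolation=cv2.INTER_CUBIC)
a=np.clip(a*1.8,0,255).astype(np.uint8)
cv2.imwrite("pics/c_top.png",a)
b=cv2.resize(b,None,fx=5,fy=5,interpolation=cv2.INTER_CUBIC)
cv2.imwrite("pics/c_scene.png",np.clip(b*1.4,0,255).astype(np.uint8))
E
```

```text
(no output)
```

View pics/c_top.png

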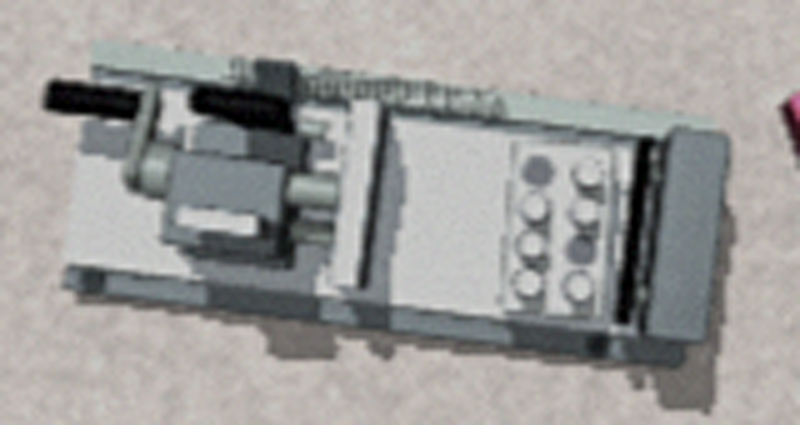

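View pics/c_scene.png

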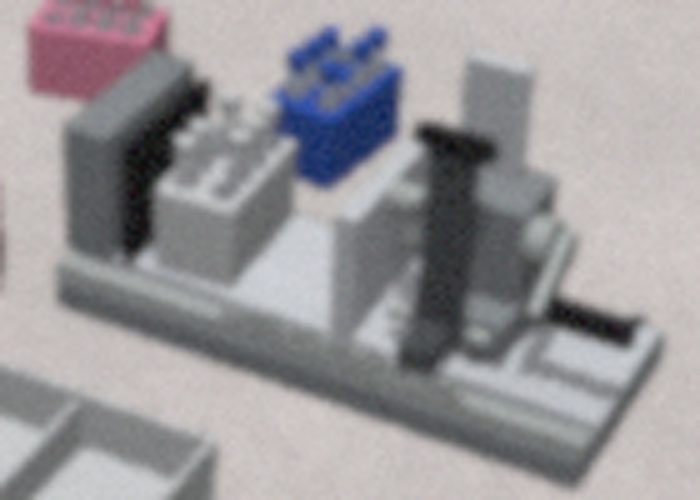

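The crop confirms the white rack at top crop (560,230). The handle is the black bar at crop (45–140,95), the lever bar is at (190–290,105), and the bright post top is at (218,219). Next I'll take rough positions.

```bash
cat > h.py <<'E'
import numpy as np, cv2
from workcell import *
def ray(n,u,v,info=None):
    i=info or camera_info(n); K=np.array(i["intrinsics"]); P=np.array(i["pose"])
    return P[:3,3], P[:3,:3]@np.linalg.solve(K,[u,v,1.])
def plane(n,u,v,z,info=None):
    o,d=ray(n,u,v,info); return o+d*(z-o[2])/d[2]
def two(r1,r2):
    (o1,d1),(o2,d2)=r1,r2; A=np.c_[d1,-d2]; t=np.linalg.lstsq(A,o2-o1,rcond=None)[0]
    a,b=o1+d1*t[0],o2+d2*t[1]; return (a+b)/2, np.linalg.norm(a-b)
def proj(n,p,info=None):
    i=info or camera_info(n); P=np.array(i["pose"]); c=P[:3,:3].T@(np.asarray(p)-P[:3,3]); q=np.array(i["intrinsics"])@c; return q[:2]/q[2]
E
python3 - <<'E'
from h import *
np.set_printoptions(precision=4,suppress=True)
T=lambda x,y:(220+x/5-.4,205+y/5-.4); S=lambda x,y:(260+x/5-.4,205+y/5-.4)
print("bar ends",plane("top",*T(192,102),165),) if 0 else None
b0=plane("top",*T(192,101),.168);b1=plane("top",*T(291,110),.168);print("bar",b0,b1)
print("bar2",two(ray("top",*T(242,105)),ray("scene",*S(457,143))))
p0=plane("top",*T(178,215),.187);p1=plane("top",*T(258,222),.187);print("post",p0,p1,(p0+p1)/2)
print("handle",two(ray("top",*T(93,97)),ray("scene",*S(597,320))))
for z in (.08,.1): print(z,plane("top",*T(45,94),z),plane("top",*T(140,101),z))
print("bed far edge",plane("top",*T(95,42),.03),plane("top",*T(725,120),.03))
f0,f1=plane("top",*T(382,103),.1125),plane("top",*T(362,285),.1125);print("jaw face",f0,f1)
print("rack top",[plane("top",*T(*p),.084) for p in((514,145),(505,310))])
E
```

```text
bar [0.6196 0.087  0.168 ] [0.6148 0.0427 0.168 ]
bar2 (array([0.6172, 0.0666, 0.1651]), np.float64(0.003313081288300722))
post [0.568  0.0908 0.187 ] [0.5644 0.0557 0.187 ] [0.5662 0.0733 0.187 ]
handle (array([0.6289, 0.1495, 0.0855]), np.float64(0.004412011100347771))
0.08 [0.6318 0.1718 0.08  ] [0.6276 0.1255 0.08  ]
0.1 [0.63   0.1675 0.1   ] [0.6259 0.1221 0.1   ]
bed far edge [0.6625 0.1569 0.03  ] [ 0.6174 -0.1633  0.03  ]
jaw face [0.622  0.0056 0.1125] [0.5363 0.0161 0.1125]
rack top [array([ 0.6029, -0.0562,  0.084 ]), array([ 0.5233, -0.0507,  0.084 ])]
```

Emit:
play_rows([
  [0.0448,-0.0418,-0.0046,0,85],
  [0.0448,-0.0418,-0.0046,0,85],
  [0.0448,-0.0418,-0.0046,0,85],
  [0.0448,-0.0418,-0.0046,0,85],
  [0.0448,-0.0418,-0.0046,0,85],
], squeeze=40)

```text
time: 0.72
tool_pos: [0.3658, -0.3638, 0.254]
tcp_rot: [-3.097, -0.526, 0.0]
wrist_force: [0.8, -0.4, -0.2]
width: 0.998
```

Emit:
play_rows([
  [0.0448,-0.0418,-0.0046,0,85],
  [0.0448,-0.0418,-0.0046,0,85],
  [0.0448,-0.0418,-0.0046,0,85],
  [0.0448,-0.0418,-0.0046,0,85],
  [0.0448,-0.0418,-0.0046,0,85],
])

```text
time: 1.35
tool_pos: [0.5081, -0.0926, 0.2771]
tcp_rot: [3.097, 0.527, -0.0]
wrist_force: [0.3, -1.2, 0.3]
width: 0.997
```

Emit:
play_rows([
  [0.0448,-0.0418,-0.0046,0,85],
  [0.0448,-0.0418,-0.0046,0,85],
  [0.0448,-0.0418,-0.0046,0,85],
  [0,0,0,-0.029,85],
  [0,0,0,-0.029,85],
])

```text
time: 1.98
tool_pos: [0.5931, 0.0695, 0.2902]
tcp_rot: [-2.946, -1.091, 0.002]
wrist_force: [-0.1, 0.3, -0.3]
width: 1.002
```

Emit:
play_rows([
  [0,0,0,-0.029,85],
  [0,0,0,-0.029,85],
  [0,0,0,-0.029,85],
  [0,0,0,-0.029,85],
  [0,0,0,0,85],
])

```text
time: 2.6
tool_pos: [0.5928, 0.0682, 0.2905]
tcp_rot: [-2.374, -2.057, 0.001]
wrist_force: [-0.5, -0.1, -0.8]
width: 0.993
```

```bash
python3 - <<'E'
from h import *
np.set_printoptions(precision=4,suppress=True)
s=read_state();print(s["tool_pos"],s["tcp_rot"],s["q"],s["wrist_force"])
i=camera_info("wrist");im=read_camera("wrist");np.save("w1.npy",np.array(i["pose"]));cv2.imwrite("pics/w1.png",im[:,:,::-1])
print(i)
E
```

```text
[0.5928 0.0682 0.2905] [-2.3737 -2.057   0.0013] [0.0728 0.0862 1.7024 0.     1.354  0.2155] [-0.5417 -0.0707 -0.7875]
{'intrinsics': array([[383.8343,   0.    , 318.5905],
       [  0.    , 383.8343, 244.9628],
       [  0.    ,   0.    ,   1.    ]]), 'pose': array([[ 0.9898, -0.1367, -0.0399,  0.6015],
       [-0.1424, -0.9512, -0.2737,  0.1379],
       [-0.0005,  0.2766, -0.961 ,  0.4339],
       [ 0.    ,  0.    ,  0.    ,  1.    ]])}
```

View pics/w1.png

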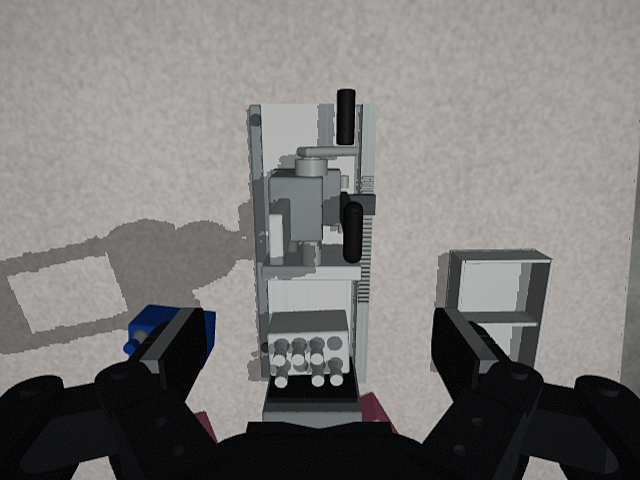

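Wrist view: handle about (346,117), crank hub (311,152), lever bar (353,232), post top (277,240), jaw top edge around row 270, rack front top edge around row 333.

```bash
python3 - <<'E'
from h import *
np.set_printoptions(precision=4,suppress=True)
i={"intrinsics":camera_info("wrist")["intrinsics"],"pose":np.load("w1.npy")}
im=cv2.imread("pics/w1.png");g=im.max(2)
m=((g<45)*255).astype(np.uint8)
def blob(x0,y0,x1,y1):
    s=np.zeros_like(m);s[y0:y1,x0:x1]=m[y0:y1,x0:x1]
    c=max(cv2.findContours(s,0,2)[0],key=cv2.contourArea);return cv2.boundingRect(c),cv2.minAreaRect(c)
H=blob(325,80,368,146);B=blob(336,196,370,268);print(H,B)
P=lambda u,v,z:plane("wrist",u,v,z,i)
(u,v),_,_=B[1];print("bar",P(u,v,.165))
print("bar top/bot",P(u,B[0][1]+2,.168),P(u,B[0][1]+B[0][3],.162))
hu=H[0][0]+H[0][2]/2
for z in(.065,.075,.085,.095,.105,.115):print(z,"handle ends",P(hu,H[0][1],z),P(hu,H[0][1]+H[0][3],z), "diam",np.linalg.norm(P(H[0][0],117,z)-P(H[0][0]+H[0][2],117,z)))
for r in(220,240,260,325,340): print(r,g[r,262:292].tolist() if r<300 else "")
print("hub",P(311,160,.1), "post",P(277,240,.187))
r=cv2.boundingRect
print("two",two(ray("wrist",H[1][0][0],H[1][0][1],i),ray("top",220+93/5-.4,205+97/5-.4)),two(ray("wrist",H[1][0][0],H[1][0][1],i),ray("scene",260+597/5-.4,205+320/5-.4)))
E
```

```text
((337, 89, 18, 56), ((345.5, 116.5), (55.0, 17.0), 90.0)) ((340, 196, 23, 68), ((351.0, 229.5), (67.0, 22.0), 90.0))
bar [0.6151 0.0695 0.165 ]
bar top/bot [0.6177 0.0927 0.168 ] [0.6121 0.0424 0.162 ]
0.065 handle ends [0.6312 0.1732 0.065 ] [0.6252 0.125  0.065 ] diam 0.016422894240298823
0.075 handle ends [0.6304 0.1723 0.075 ] [0.6246 0.1254 0.075 ] diam 0.015977659077961778
0.085 handle ends [0.6296 0.1713 0.085 ] [0.624  0.1257 0.085 ] diam 0.015532423915624516
0.095 handle ends [0.6288 0.1703 0.095 ] [0.6233 0.1261 0.095 ] diam 0.015087188753287363
0.105 handle ends [0.628  0.1694 0.105 ] [0.6227 0.1264 0.105 ] diam 0.014641953590950213
0.115 handle ends [0.6272 0.1684 0.115 ] [0.622  0.1268 0.115 ] diam 0.01419671842861306
220 [84, 83, 78, 116, 117, 117, 126, 149, 179, 179, 180, 180, 181, 179, 180, 179, 177, 181, 184, 182, 79, 72, 74, 76, 75, 76, 75, 70, 97, 129]
240 [81, 82, 81, 72, 125, 122, 82, 145, 167, 181, 181, 178, 178, 179, 180, 181, 180, 179, 182, 173, 164, 78, 74, 76, 77, 77, 74, 69, 100, 109]
260 [82, 83, 76, 68, 71, 70, 69, 62, 115, 124, 126, 124, 123, 121, 121, 120, 122, 122, 126, 119, 109, 84, 54, 68, 70, 69, 71, 70, 71, 71]
325 
340 
hub [0.592  0.1182 0.1   ] post [0.5643 0.075  0.187 ]
two (array([0.6288, 0.1496, 0.0748]), np.float64(0.003203556655254328)) (array([0.6264, 0.1504, 0.0843]), np.float64(0.001919193049458168))
```

```bash
python3 - <<'E'
import cv2,numpy as np
a=cv2.imread("pics/w1.png")[80:380,235:385]
cv2.imwrite("pics/w1c.png",cv2.rotate(cv2.resize(a,None,fx=2.66,fy=2.66,interpolation=cv2.INTER_CUBIC),cv2.ROTATE_90_CLOCKWISE))
E
```

```text
(no output)
```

View pics/w1c.png

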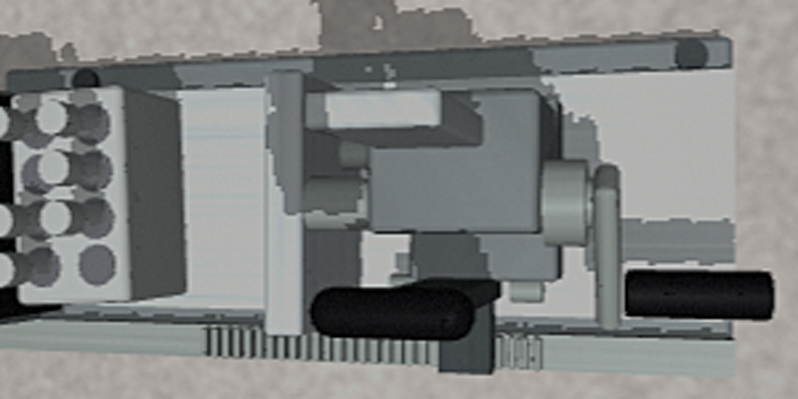

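```bash
python3 - <<'E'
from h import *
np.set_printoptions(precision=4,suppress=True)
i={"intrinsics":camera_info("wrist")["intrinsics"],"pose":np.load("w1.npy")}
P=lambda u,v,z:plane("wrist",u,v,z,i)
R=lambda x,y,z:P(235+y/2.66-.3,380-x/2.66-.3,z)
for a,b,z in(((65,320),(735,338),.03),((120,84),(735,66),.03),((50,376),(735,376),.03),((312,312),(474,313),.165),((627,295),(772,295),.08),((275,72),(275,333),.1125)):
    p,q=R(*a,z),R(*b,z);d=q-p;print(p,q,np.linalg.norm(d),np.arctan2(d[0],d[1]))
print("post",R(384,109,.187),"bar",R(393,313,.165),"hub",R(565,203,.11),"armtip",R(608,320,.085), "armtop",R(608,168,.11))
print("jaw front",R(266,200,.1125),R(266,330,.1125),"rack face top",R(182,95,.084),R(186,300,.03),R(128,95,.084),R(128,300,.084))
E
```

```text
[ 0.6083 -0.1189  0.03  ] [0.6478 0.1612 0.03  ] 0.2828098701776952 0.1403458141565589
[ 0.5084 -0.0767  0.03  ] [0.5477 0.1756 0.03  ] 0.25532833695011625 0.15435963517707202
[ 0.6324 -0.1301  0.03  ] [0.6618 0.1592 0.03  ] 0.2907196368361586 0.10151967339285908
[0.6129 0.0446 0.165 ] [0.6185 0.0896 0.165 ] 0.0453336197429056 0.12468782640818382
[0.624  0.1265 0.08  ] [0.6296 0.1714 0.08  ] 0.045311818157816874 0.12343899495123073
[0.5339 0.0248 0.1125] [0.6205 0.0124 0.1125] 0.08754451923275049 1.7135071188807365
post [0.564  0.0783 0.187 ] bar [0.6159 0.0676 0.165 ] hub [0.5914 0.113  0.11  ] armtip [0.6312 0.1194 0.085 ] armtop [0.5827 0.1274 0.11  ]
jaw front [0.5759 0.0155 0.1125] [0.6192 0.0093 0.1125] rack face top [ 0.5296 -0.023   0.084 ] [ 0.6066 -0.0586  0.03  ] [ 0.5256 -0.0453  0.084 ] [ 0.603  -0.0564  0.084 ]
```

Yaw agrees with the tool to within about 0.01 rad. The handle is at about (0.627, 0.149, 0.082) and the crank axis is at x≈0.5965, y≈0.149. Next I go down over the lever.

Emit:
play_rows([
  [0.003,-0.0025,0,0,85],
  [0,0,0.049,0,85],
  [0,0,0.049,0,85],
  [0,0,0.049,0,85],
  [0,0,0,0,76],
], squeeze=30)

```text
time: 3.28
tool_pos: [0.5871, 0.0714, 0.1392]
tcp_rot: [-2.369, -2.054, 0.012]
wrist_force: [-0.0, -0.0, -0.6]
width: 0.895
```

Emit:
play_rows([
  [0,0,0,0,72],
  [0,0,0,0,70],
  [0,0,0,0,68],
  [0,0,0,0,68],
])

```text
time: 3.78
tool_pos: [0.5918, 0.0717, 0.1454]
tcp_rot: [2.371, 2.059, 0.002]
wrist_force: [0.8, -0.6, -0.3]
width: 0.796
```

```bash
python3 - <<'E'
from h import *
s=read_state();print(s["wrist_force"],s["width"]*85.4,s["tool_pos"])
np.save("w2.npy",np.array(camera_info("wrist")["pose"]));im=read_camera("wrist");cv2.imwrite("pics/w2.png",im[:,:,::-1])
E
```

```text
[ 0.7874726  -0.61524298 -0.25187196] 68.01689621481596 [0.5917805  0.07166206 0.14535332]
```

View pics/w2.png

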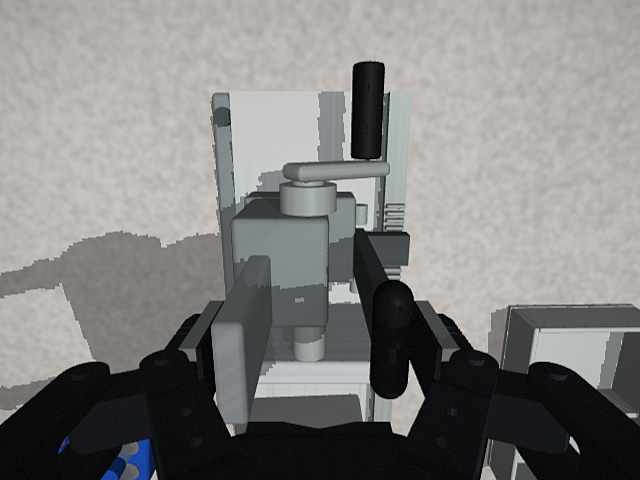

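Wrist view: the fingers straddle the post (left, columns 214–270) and the lever bar (right, columns 373–412), with clearance on both sides. I squeeze while moving the hand towards the post.

Emit:
play_rows([
  [0,-0.0015,0,0,65],
  [0,-0.0015,0,0,62],
  [0,-0.002,0,0,58],
  [0,-0.002,0,0,54],
], squeeze=40)

```text
time: 4.32
tool_pos: [0.586, 0.0725, 0.1455]
tcp_rot: [2.37, 2.058, 0.005]
wrist_force: [6.3, -1.6, 2.1]
width: 0.637
```

Emit:
play_rows([
  [0,-0.002,0,0,50],
  [0,-0.002,0,0,46],
  [0,-0.002,0,0,42],
  [0,-0.001,0,0,36],
  [0,0,0,0,36],
])

```text
time: 4.95
tool_pos: [0.5787, 0.0736, 0.1465]
tcp_rot: [2.37, 2.058, 0.005]
wrist_force: [0.9, -0.7, 10.1]
width: 0.441
```

Emit:
play_rows([
  [0,0,0,0,36],
  [0,0,0,0,36],
])

```text
time: 5.2
tool_pos: [0.5787, 0.0736, 0.1465]
tcp_rot: [2.371, 2.058, 0.005]
wrist_force: [0.8, -0.1, 9.5]
width: 0.439
```

Emit:
play_rows([
  [-0.004,0,0,0,36],
  [-0.008,0,0,0,36],
  [-0.008,0,0,0,36],
])

```text
time: 5.58
tool_pos: [0.576, 0.0546, 0.1465]
tcp_rot: [2.371, 2.059, 0.006]
wrist_force: [1.7, 3.1, 10.6]
width: 0.441
```

```bash
python3 - <<'E'
from h import *
s=read_state();print(s["wrist_force"],s["width"]*85.4,s["tool_pos"])
np.save("w3.npy",np.array(camera_info("wrist")["pose"]));im=read_camera("wrist");cv2.imwrite("pics/w3.png",im[:,:,::-1])
E
```

```text
[ 1.73409927  3.10002853 10.62580717] 37.66012293499266 [0.57597361 0.05455219 0.14647556]
```

View pics/w3.png

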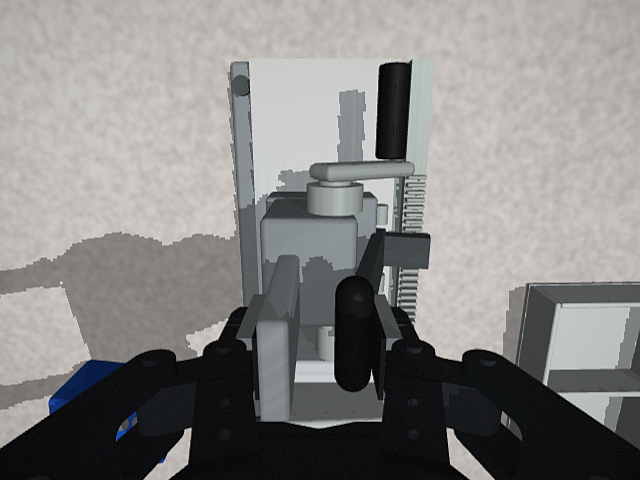

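Wrist view: the lever is squeezed, and the crank and box stayed fixed in the image while the bed moved, so the carriage is sliding at about 3 N. I keep going.

Emit:
play_rows([
  [-0.008,0,0,0,36],
  [-0.009,0,0,0,36],
  [-0.009,0,0,0,36],
  [-0.006,0,0,0,36],
  [-0.003,0,0,0,36],
])

```text
time: 6.25
tool_pos: [0.5709, 0.0194, 0.1464]
tcp_rot: [2.372, 2.058, 0.005]
wrist_force: [1.4, 2.1, 9.9]
width: 0.443
```

Emit:
play_rows([
  [-0.003,0,0,0,36],
  [-0.003,0,0,0,36],
  [-0.003,0,0,0,36],
])

```text
time: 6.62
tool_pos: [0.5697, 0.0108, 0.1465]
tcp_rot: [2.371, 2.058, 0.006]
wrist_force: [1.0, 1.9, 9.4]
width: 0.44
```

Emit:
play_rows([
  [-0.002,0,0,0,36],
  [-0.002,0,0,0,36],
])

```text
time: 6.88
tool_pos: [0.5691, 0.0072, 0.1465]
tcp_rot: [2.372, 2.058, 0.006]
wrist_force: [0.9, 3.0, 10.9]
width: 0.439
```

Emit:
play_rows([
  [-0.002,0,0,0,36],
  [-0.001,0,0,0,36],
])

```text
time: 7.12
tool_pos: [0.5688, 0.0044, 0.1465]
tcp_rot: [2.372, 2.058, 0.007]
wrist_force: [2.1, 3.3, 10.8]
width: 0.44
```

Emit:
play_rows([
  [-0.001,0,0,0,36],
  [-0.001,0,0,0,36],
])

```text
time: 7.38
tool_pos: [0.5685, 0.0025, 0.1465]
tcp_rot: [2.372, 2.059, 0.007]
wrist_force: [0.9, 4.0, 9.8]
width: 0.441
```

```bash
python3 - <<'E'
from h import *
s=read_state();print(s["wrist_force"],s["tool_pos"])
im=read_camera("top");cv2.imwrite("pics/t4.png",im[:,:,::-1])
a=cv2.resize(im[205:290,220:380,::-1],None,fx=5,fy=5,interpolation=cv2.INTER_CUBIC)
cv2.imwrite("pics/t4c.png",np.clip(a*1.8,0,255).astype(np.uint8))
E
```

```text
[0.90607386 4.00316613 9.76486073] [0.56847684 0.00248164 0.1464915 ]
```

View pics/t4c.png

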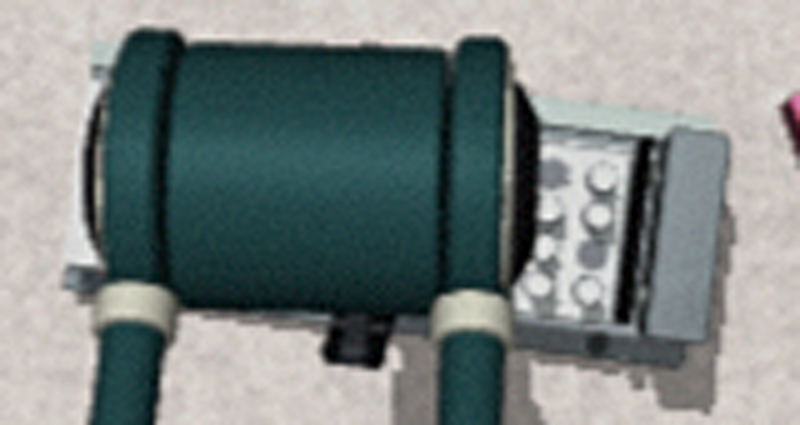

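Top crop: the rack has moved by about 12 crop pixels (5 mm) towards the plate, so the jaw is pushing it. I continue in 1 mm steps.

Emit:
play_rows([
  [-0.001,0,0,0,36],
  [-0.001,0,0,0,36],
])

```text
time: 7.68
tool_pos: [0.5682, 0.0005, 0.1465]
tcp_rot: [2.372, 2.059, 0.007]
wrist_force: [0.8, 3.3, 9.9]
width: 0.438
```

Emit:
play_rows([
  [-0.001,0,0,0,36],
  [-0.001,0,0,0,36],
])

```text
time: 7.92
tool_pos: [0.568, -0.0005, 0.1465]
tcp_rot: [-2.373, -2.058, -0.009]
wrist_force: [2.2, 9.0, 10.0]
width: 0.442
```

Emit:
play_rows([
  [-0.001,0,0,0,36],
  [0,0,0,0,36],
])

```text
time: 8.18
tool_pos: [0.568, -0.0006, 0.1464]
tcp_rot: [-2.372, -2.058, -0.011]
wrist_force: [2.5, 9.1, 9.7]
width: 0.443
```

Emit:
play_rows([
  [-0.0015,0,0,0,36],
  [0,0,0,0,36],
])

```text
time: 8.43
tool_pos: [0.568, -0.0008, 0.1464]
tcp_rot: [-2.372, -2.056, -0.014]
wrist_force: [3.9, 13.5, 10.0]
width: 0.437
```

```bash
python3 - <<'E'
from h import *
s=read_state();print(s["wrist_force"],s["tool_pos"],s["width"]*85.4)
im=read_camera("top");cv2.imwrite("pics/t5.png",im[:,:,::-1])
a=cv2.resize(im[220:285,310:380,::-1],None,fx=8,fy=8,interpolation=cv2.INTER_CUBIC)
w=read_camera("wrist");cv2.imwrite("pics/w5.png",w[:,:,::-1])
a=np.clip(a*1.8,0,255).astype(np.uint8)
b=cv2.resize(w[160:420,220:440,::-1],(440,520))
c=np.zeros((520,1000,3),np.uint8);c[:,:560]=a;c[:,560:]=b
cv2.imwrite("pics/t5c.png",cv2.resize(c,(800,416)))
E
```

```text
[ 3.90478814 13.47718493  9.96681668] [ 0.56804438 -0.0007823   0.14644915] 37.30042063524038
```

View pics/t5c.png

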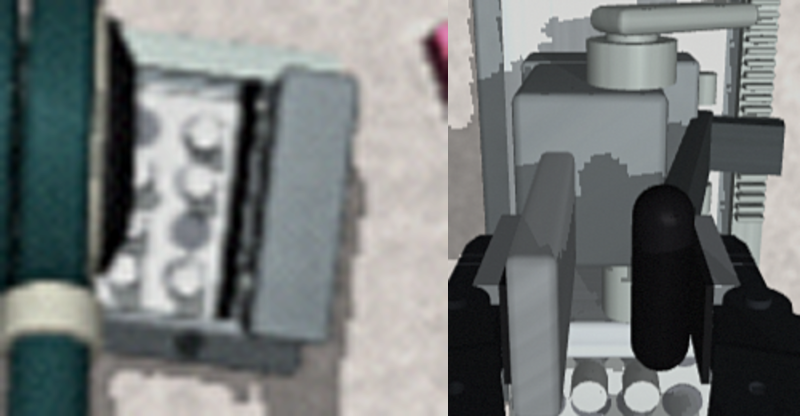

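The rack's white edge lies flat and parallel against the black plate face, so it is squared at about 11 N net. Travel is 75.2 mm, about 15 teeth, so the tooth is near a gap. I relax the push and let the lever back slowly.

Emit:
play_rows([
  [0.002,0,0,0,36],
  [0,0,0,0,36],
])

```text
time: 8.78
tool_pos: [0.5681, -0.0006, 0.1465]
tcp_rot: [-2.372, -2.059, -0.009]
wrist_force: [1.9, 7.7, 9.6]
width: 0.444
```

Emit:
play_rows([
  [0,0.002,0,0,42],
  [0,0.002,0,0,46],
  [0,0.002,0,0,50],
  [0,0.002,0,0,54],
  [0,0.002,0,0,58],
])

```text
time: 9.4
tool_pos: [0.5773, -0.0033, 0.1443]
tcp_rot: [2.372, 2.06, 0.005]
wrist_force: [5.1, 3.0, 0.9]
width: 0.679
```

Emit:
play_rows([
  [0,0.002,0,0,62],
  [0,0.002,0,0,66],
  [0,0.001,0,0,70],
  [0,0,0,0,74],
  [0,0,0,0,74],
])

```text
time: 10.02
tool_pos: [0.5805, -0.0054, 0.1437]
tcp_rot: [-2.372, -2.059, 0.002]
wrist_force: [-0.2, -0.5, -0.6]
width: 0.87
```

```bash
python3 - <<'E'
from h import *
s=read_state();print(s["wrist_force"],s["tool_pos"],s["width"]*85.4)
np.save("w6.npy",np.array(camera_info("wrist")["pose"]))
w=read_camera("wrist");cv2.imwrite("pics/w6.png",w[:,:,::-1])
E
```

```text
[-0.20617569 -0.48457073 -0.64717824] [ 0.58049311 -0.00543058  0.14365997] 74.32504196960937
```

View pics/w6.png

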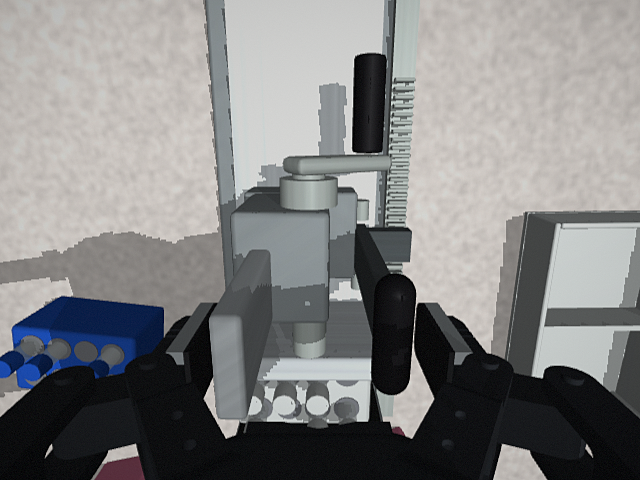

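The lever bar is back where it was at rest (right edge at column 412, post left edge near 213, as before squeezing), so it is locked. From here I use numbers only: where the handle is now.

```bash
python3 - <<'E'
from h import *
np.set_printoptions(precision=4,suppress=True)
K=camera_info("wrist")["intrinsics"]
def blob(f,box):
    g=cv2.imread(f).max(2);m=((g<45)*255).astype(np.uint8);x0,y0,x1,y1=box;s=np.zeros_like(m);s[y0:y1,x0:x1]=m[y0:y1,x0:x1]
    return cv2.boundingRect(max(cv2.findContours(s,0,2)[0],key=cv2.contourArea))
ex=-np.array([.142,.99,0])
R={}
for n,box in(("w1",(325,80,368,146)),("w2",(340,50,392,164)),("w3",(370,50,412,164)),("w6",(344,45,389,158))):
    i={"intrinsics":K,"pose":np.load(n+".npy")};x,y,w,h=blob(f"pics/{n}.png",box)
    a=plane("wrist",x+w/2,y,.084,i);b=plane("wrist",x+w/2,y+h,.078,i);L,Rr=plane("wrist",x,y+h/2,.082,i),plane("wrist",x+w,y+h/2,.082,i)
    R[n]=ray("wrist",x+w/2,y+h/2,i)
    print(n,(x,y,w,h),a,b,(a+b)/2,np.linalg.norm(a-b),np.linalg.norm(L-Rr))
# depth from w1/w2
print(two(R["w1"],R["w2"]))
i={"intrinsics":K,"pose":np.load("w6.npy")}
print("hub",plane("wrist",309,181,.1,i))
i={"intrinsics":K,"pose":np.load("w2.npy")}
print("hub w2",plane("wrist",308,187,.1,i))
E
```

```text
w1 (337, 89, 18, 56) [0.6297 0.1714 0.084 ] [0.6244 0.1255 0.078 ] [0.627  0.1484 0.081 ] 0.046591933689394356 0.015665994464325653
w2 (351, 62, 34, 98) [0.6291 0.1717 0.084 ] [0.6249 0.1246 0.078 ] [0.627  0.1481 0.081 ] 0.04763992798409701 0.0173338936796526
w3 (376, 61, 36, 100) [0.6263 0.1535 0.084 ] [0.6233 0.105  0.078 ] [0.6248 0.1293 0.081 ] 0.04899018692215293 0.01848073579382502
w6 (352, 54, 35, 99) [0.6184 0.0977 0.084 ] [0.6143 0.0512 0.078 ] [0.6164 0.0744 0.081 ] 0.04711815026103052 0.01758548163185754
(array([0.627 , 0.1491, 0.0819]), np.float64(0.00019190170214645862))
hub [0.5813 0.0435 0.1   ]
hub w2 [0.5918 0.1176 0.1   ]
```

Emit:
play_rows([
  [0,0,-0.04,0,80],
  [0,0,-0.04,0,80],
  [0.0481,0.012,0,0,70],
  [0.0481,0.012,0,0,60],
  [0,0,0,0,50],
], squeeze=50)

```text
time: 10.7
tool_pos: [0.6191, 0.0893, 0.2241]
tcp_rot: [-2.368, -2.063, -0.001]
wrist_force: [-0.8, -0.6, 0.4]
width: 0.588
```

```bash
python3 - <<'E'
from h import *
np.set_printoptions(precision=4,suppress=True)
s=read_state();print(s["wrist_force"],s["tool_pos"],s["tcp_rot"],s["width"]*85.4)
np.save("w7.npy",np.array(camera_info("wrist")["pose"]));w=read_camera("wrist");cv2.imwrite("pics/w7.png",w[:,:,::-1])
i={"intrinsics":camera_info("wrist")["intrinsics"],"pose":np.load("w7.npy")}
print("expect handle px",[proj("wrist",p,i) for p in((.6197,.0973,.082),(.6131,.0517,.082))])
g=w.max(2);m=((g<45)*255).astype(np.uint8)
n,l,st,c=cv2.connectedComponentsWithStats(m)
for k in range(1,n):
    if st[k,4]>300: print(st[k],c[k])
E
```

```text
[-0.7949 -0.5603  0.3567] [0.6191 0.0893 0.2241] [-2.3683 -2.0635 -0.0012] 50.19119101883572
expect handle px [array([319.6215, 219.9892]), array([319.2212, 276.894 ])]
[ 309  219   20   61 1179] [318.4936 249.1383]
[    0   296   640   184 61418] [318.9976 418.5393]
```

Emit:
play_rows([
  [-0.003,0,0.054,0,50],
  [0,0,0.054,0,50],
  [0,0,0.054,0,50],
  [0,0,0,0,40],
  [0,0,0,0,20],
])

```text
time: 11.38
tool_pos: [0.6191, 0.083, 0.0638]
tcp_rot: [2.372, 2.058, 0.002]
wrist_force: [-0.2, 0.1, 0.9]
width: 0.266
```

Emit:
play_rows([
  [0,0,0,0,12],
  [0,0,0,0,12],
  [0,0,0,0,12],
])

```text
time: 11.75
tool_pos: [0.6189, 0.0836, 0.0638]
tcp_rot: [2.371, 2.059, 0.003]
wrist_force: [-1.6, -1.5, 3.1]
width: 0.168
```

```bash
cat > ang.py <<'E'
from h import *
import sys
# state -> crank angle, tangential & radial force (handle centre taken at TCP+19mm)
s=read_state();p=s["tool_pos"];f=s["wrist_force"]
C0=np.array([.6189,.0836,.0638])-np.array([.99,-.142,0])*.0307+np.array([0,0,.0172])
ey=np.array([.99,-.142,0]);d=p-C0;y,z=d@ey*1000,d[2]*1000;th=np.arctan2(z,y)
fy,fz=f@ey,f[2]
print("t %.1f th %.3f r %.1f Ftan(resist) %.1f Frad %.1f y %.1f z %.1f  w %.1f slide %.1f Fslide %.1f"%(s["time"],th,np.hypot(y,z),-(-fy*np.sin(th)+fz*np.cos(th)),fy*np.cos(th)+fz*np.sin(th),y,z,s["width"]*85.4,1000*(p@np.array([.142,.99,0])),f@np.array([.142,.99,0])))
E
python3 ang.py; python3 - <<'E'
import numpy as np
t=np.arange(-.5,3,.1)
for a in t: print("%.1f: %.4f %.4f"%(a,.0352*(np.cos(a+.1)-np.cos(a)),-.0352*(np.sin(a+.1)-np.sin(a))))
E
```

```text
t 11.8 th -0.511 r 35.2 Ftan(resist) -2.0 Frad -2.7 y 30.7 z -17.2  w 14.4 slide 170.6 Fslide -1.7
-0.5: 0.0015 -0.0032
-0.4: 0.0012 -0.0033
-0.3: 0.0009 -0.0034
-0.2: 0.0005 -0.0035
-0.1: 0.0002 -0.0035
-0.0: -0.0002 -0.0035
0.1: -0.0005 -0.0035
0.2: -0.0009 -0.0034
0.3: -0.0012 -0.0033
0.4: -0.0015 -0.0032
0.5: -0.0018 -0.0030
0.6: -0.0021 -0.0028
0.7: -0.0024 -0.0026
0.8: -0.0026 -0.0023
0.9: -0.0029 -0.0020
1.0: -0.0031 -0.0018
1.1: -0.0032 -0.0014
1.2: -0.0033 -0.0011
1.3: -0.0034 -0.0008
1.4: -0.0035 -0.0004
1.5: -0.0035 -0.0001
1.6: -0.0035 0.0003
1.7: -0.0035 0.0006
1.8: -0.0034 0.0010
1.9: -0.0033 0.0013
2.0: -0.0031 0.0016
2.1: -0.0029 0.0019
2.2: -0.0027 0.0022
2.3: -0.0025 0.0025
2.4: -0.0022 0.0027
2.5: -0.0020 0.0029
2.6: -0.0017 0.0031
2.7: -0.0013 0.0033
2.8: -0.0010 0.0034
2.9: -0.0007 0.0035
```

Emit:
play_rows([
  [0.0,0.0015,-0.0032,0,12],
  [0,0.0012,-0.0033,0,12],
  [0,0,0,0,12],
])

```text
time: 12.12
tool_pos: [0.6211, 0.0833, 0.0688]
tcp_rot: [2.372, 2.06, 0.001]
wrist_force: [-1.0, -1.0, -0.4]
width: 0.163
```

```bash
python3 ang.py
```

```text
t 12.1 th -0.354 r 35.2 Ftan(resist) 0.7 Frad -0.6 y 33.0 z -12.2  w 13.9 slide 170.7 Fslide -1.1
```

Emit:
play_rows([
  [0.0,0.0009,-0.0034,0,12],
  [0,0.0005,-0.0035,0,12],
  [0,0,0,0,12],
])

```text
time: 12.5
tool_pos: [0.6231, 0.0831, 0.0762]
tcp_rot: [2.371, 2.059, 0.002]
wrist_force: [1.6, -0.6, -0.4]
width: 0.17
```

```bash
python3 ang.py
```

```text
t 12.5 th -0.136 r 35.2 Ftan(resist) 0.2 Frad 1.7 y 34.9 z -4.8  w 14.5 slide 170.7 Fslide -0.3
```

Emit:
play_rows([
  [0.0,0.0002,-0.0035,0,12],
  [0,-0.0002,-0.0035,0,12],
  [0,0,0,0,12],
])

```text
time: 12.88
tool_pos: [0.6233, 0.0831, 0.0829]
tcp_rot: [2.371, 2.059, 0.003]
wrist_force: [5.1, 0.1, -4.4]
width: 0.164
```

```bash
python3 ang.py
```

```text
t 12.9 th 0.055 r 35.2 Ftan(resist) 4.6 Frad 4.8 y 35.1 z 1.9  w 14.0 slide 170.8 Fslide 0.9
```

Emit:
play_rows([
  [0.0,-0.0003,-0.0035,0,12],
  [0,0,0,0,12],
])

```text
time: 13.12
tool_pos: [0.623, 0.0831, 0.0859]
tcp_rot: [2.371, 2.059, 0.003]
wrist_force: [7.3, -0.0, -6.6]
width: 0.172
```

```bash
python3 ang.py
```

```text
t 13.1 th 0.140 r 35.2 Ftan(resist) 7.5 Frad 6.3 y 34.8 z 4.9  w 14.7 slide 170.8 Fslide 1.0
```

Emit:
play_rows([
  [0.0,-0.0005,-0.0034,0,12],
  [0,0,0,0,12],
])

```text
time: 13.38
tool_pos: [0.6225, 0.0834, 0.0892]
tcp_rot: [2.371, 2.059, 0.004]
wrist_force: [6.2, 1.0, -5.3]
width: 0.169
```

```bash
python3 ang.py
```

```text
t 13.4 th 0.235 r 35.3 Ftan(resist) 6.5 Frad 4.6 y 34.3 z 8.2  w 14.4 slide 171.0 Fslide 1.8
```

Emit:
play_rows([
  [0.0,-0.0008,-0.0034,0,12],
  [0,0,0,0,12],
])

```text
time: 13.62
tool_pos: [0.6217, 0.0836, 0.0926]
tcp_rot: [2.371, 2.059, 0.004]
wrist_force: [7.4, 1.1, -6.4]
width: 0.164
```

```bash
python3 ang.py
```

```text
t 13.6 th 0.334 r 35.4 Ftan(resist) 8.4 Frad 4.7 y 33.5 z 11.6  w 14.0 slide 171.1 Fslide 2.2
```

Emit:
play_rows([
  [0.0,-0.0011,-0.0033,0,12],
  [0,0,0,0,12],
])

```text
time: 13.88
tool_pos: [0.6206, 0.0839, 0.0959]
tcp_rot: [2.371, 2.059, 0.004]
wrist_force: [6.6, 1.0, -6.7]
width: 0.164
```

```bash
python3 ang.py
```

```text
t 13.9 th 0.431 r 35.6 Ftan(resist) 8.7 Frad 3.0 y 32.3 z 14.9  w 14.0 slide 171.2 Fslide 1.9
```

Emit:
play_rows([
  [0.0,-0.0014,-0.0032,0,12],
  [0,0,0,0,12],
])

```text
time: 14.12
tool_pos: [0.6191, 0.0841, 0.099]
tcp_rot: [2.372, 2.059, 0.004]
wrist_force: [7.2, 2.0, -8.1]
width: 0.169
```

```bash
python3 ang.py
```

```text
t 14.1 th 0.528 r 35.7 Ftan(resist) 10.4 Frad 1.8 y 30.8 z 18.0  w 14.4 slide 171.2 Fslide 3.0
```

Emit:
play_rows([
  [0.0,-0.0017,-0.0031,0,12],
  [0,0,0,0,12],
])

```text
time: 14.38
tool_pos: [0.6174, 0.0845, 0.102]
tcp_rot: [2.372, 2.059, 0.004]
wrist_force: [8.0, 1.7, -8.3]
width: 0.164
```

```bash
python3 ang.py
```

```text
t 14.4 th 0.626 r 35.9 Ftan(resist) 11.2 Frad 1.4 y 29.1 z 21.0  w 14.0 slide 171.3 Fslide 2.8
```

Emit:
play_rows([
  [0.0,-0.0019,-0.0029,0,12],
  [0,0,0,0,12],
])

```text
time: 14.62
tool_pos: [0.6154, 0.0848, 0.1047]
tcp_rot: [2.372, 2.059, 0.004]
wrist_force: [8.2, 2.5, -8.1]
width: 0.168
```

```bash
for i in 1 2 3; do python3 ang.py; python3 -c "
from workcell import *
read_camera('top')"; done
```

```text
t 14.6 th 0.720 r 36.0 Ftan(resist) 11.3 Frad 0.5 y 27.1 z 23.7  w 14.3 slide 171.3 Fslide 3.6
t 14.7 th 0.719 r 36.0 Ftan(resist) 11.5 Frad 1.0 y 27.1 z 23.7  w 14.3 slide 171.3 Fslide 3.4
t 14.7 th 0.719 r 36.0 Ftan(resist) 10.9 Frad 0.5 y 27.1 z 23.7  w 14.2 slide 171.3 Fslide 3.1
```

```bash
cat > reg.py <<'E'
from h import *
import sys
a=np.mean([read_camera("top").astype(np.float32) for _ in range(6)],0).mean(2)
np.save(sys.argv[1],a)
r=cv2.imread("pics/t5.png").astype(np.float32).mean(2)
K=camera_info("top")["intrinsics"]
def shift(x0,y0,x1,y1):
    M=np.eye(2,3,dtype=np.float32)
    cc,M=cv2.findTransformECC(r[y0:y1,x0:x1],a,np.array([[1,0,x0],[0,1,y0]],np.float32),cv2.MOTION_TRANSLATION,(3,300,1e-6),None,3)
    return M[0,2]-x0,M[1,2]-y0,cc
for n,b in(("rack",(330,232,350,270)),("rackR",(336,234,350,268)),("fixed jaw",(356,228,372,276)),("pink",(376,210,418,246)),("blue",(312,295,345,338))):
    print(n,"px %.3f %.3f cc %.3f"%shift(*b))
E
python3 reg.py n1.npy; python3 ang.py
```

```text
rack px 0.288 0.020 cc 0.931
rackR px 0.290 0.007 cc 0.991
fixed jaw px 0.001 -0.016 cc 1.000
pink px 0.047 -0.023 cc 0.998
blue px 1.614 0.594 cc 0.447
t 15.1 th 0.720 r 36.0 Ftan(resist) 11.2 Frad 0.4 y 27.1 z 23.7  w 14.1 slide 171.3 Fslide 3.4
```

The top-camera registration shows the plate side pushed 0.29 px (0.7 mm) past the 11 N touch, which gives about 39 N. The angle gives about 38 N and the crank force about 29 N. I turn one more step of about 0.1 rad.

Emit:
play_rows([
  [0.0,-0.0022,-0.0028,0,12],
  [0,0,0,0,12],
  [0,0,0,0,12],
])

```text
time: 15.45
tool_pos: [0.6131, 0.0852, 0.1073]
tcp_rot: [2.372, 2.059, 0.004]
wrist_force: [8.8, 1.9, -8.7]
width: 0.168
```

```bash
python3 ang.py; python3 reg.py n2.npy; python3 ang.py
```

```text
t 15.4 th 0.816 r 36.1 Ftan(resist) 12.1 Frad -0.5 y 24.8 z 26.3  w 14.3 slide 171.4 Fslide 3.1
rack px 0.350 0.037 cc 0.930
rackR px 0.392 0.107 cc 0.989
fixed jaw px -0.001 -0.019 cc 1.000
pink px 0.045 -0.016 cc 0.998
blue px 1.585 0.508 cc 0.444
t 15.8 th 0.816 r 36.1 Ftan(resist) 11.5 Frad -2.3 y 24.7 z 26.3  w 14.2 slide 171.4 Fslide 3.2
```

Emit:
play_rows([
  [0.0,-0.0008,-0.0007,0,12],
  [0,0,0,0,12],
  [0,0.001,0.001,0,12],
  [0,0.001,0.001,0,12],
  [0,0,0,0,12],
])

```text
time: 16.38
tool_pos: [0.6132, 0.0851, 0.1071]
tcp_rot: [-2.371, -2.059, -0.001]
wrist_force: [1.1, 5.2, -0.0]
width: 0.17
```

```bash
python3 ang.py; python3 reg.py n3.npy; python3 ang.py
```

```text
t 16.4 th 0.809 r 36.0 Ftan(resist) 0.3 Frad 0.2 y 24.9 z 26.1  w 14.5 slide 171.4 Fslide 5.3
rack px 0.388 0.032 cc 0.930
rackR px 0.389 0.069 cc 0.989
fixed jaw px 0.006 -0.008 cc 1.000
pink px 0.048 -0.011 cc 0.998
blue px 1.620 0.528 cc 0.445
t 16.7 th 0.808 r 36.0 Ftan(resist) 0.3 Frad -1.1 y 24.9 z 26.0  w 14.3 slide 171.4 Fslide 5.2
```

The camera now gives about 49 N and the load is off the hand. I let go and retreat.

Emit:
play_rows([
  [0,0,0,0,25],
  [0,0,0,0,40],
  [0,0,0,0,50],
  [0,0,-0.04,0,50],
  [0,0,-0.06,0,50],
])

```text
time: 17.3
tool_pos: [0.6113, 0.0837, 0.2048]
tcp_rot: [-2.37, -2.057, 0.009]
wrist_force: [1.2, 0.3, 0.7]
width: 0.583
```

Emit:
play_rows([
  [0.03,0,-0.05,0,50],
  [0.06,0,0,0,50],
  [0.06,0,0,0,50],
  [0.06,0,0,0,60],
  [0,0,0,0,60],
])

```text
time: 17.92
tool_pos: [0.6425, 0.2963, 0.256]
tcp_rot: [-2.367, -2.065, 0.0]
wrist_force: [-0.7, -0.6, -0.5]
width: 0.699
```

```bash
python3 reg.py n4.npy; python3 - <<'E'
from h import *
s=read_state();print(s["time"],s["wrist_force"],s["tool_pos"])
a=np.load("n4.npy");r=cv2.imread("pics/top0.png").astype(np.float32).mean(2)
for n,(x0,y0,x1,y1) in dict(blackplate=(349,234,354,270),blue=(312,295,345,338),pink=(376,210,418,246),pink2=(374,305,420,340),tray=(300,140,378,198),scan=(470,270,526,320),bottle=(124,256,165,286),bed=(230,215,250,268)).items():
    try:
        cc,M=cv2.findTransformECC(r[y0:y1,x0:x1],a,np.array([[1,0,x0],[0,1,y0]],np.float32),cv2.MOTION_TRANSLATION,(3,300,1e-6),None,3);print(n,M[0,2]-x0,M[1,2]-y0,cc)
    except Exception as e: print(n,"fail")
im=read_camera("top");b=read_camera("scene")
x=cv2.resize(im[205:290,220:380,::-1],(800,425),interpolation=cv2.INTER_CUBIC)
cv2.imwrite("pics/end.png",np.clip(x*1.8,0,255).astype(np.uint8))
E
```

```text
rack px 0.367 0.033 cc 0.930
rackR px 0.392 0.068 cc 0.989
fixed jaw px -0.011 -0.006 cc 1.000
pink px 0.044 -0.023 cc 0.998
blue px 2.052 0.513 cc 0.420
18.225 [-0.4744595   0.54942622 -0.04230468] [0.64304229 0.2905709  0.25687648]
blackplate -0.57629395 0.50709534 0.9252027092485358
blue 0.012268066 -0.021057129 0.9989240478960132
pink 0.013549805 -0.016723633 0.9978555965889263
pink2 0.0025634766 0.0030517578 0.9995520705313203
tray 0.0029907227 -0.014923096 0.9996342180729856
scan 0.0040893555 -0.0018310547 0.9998573946859052
bottle -0.1940918 -1.4201813 0.530074183989245
bed -0.47325134 -0.65574646 0.2749236019088386
```

View pics/end.png

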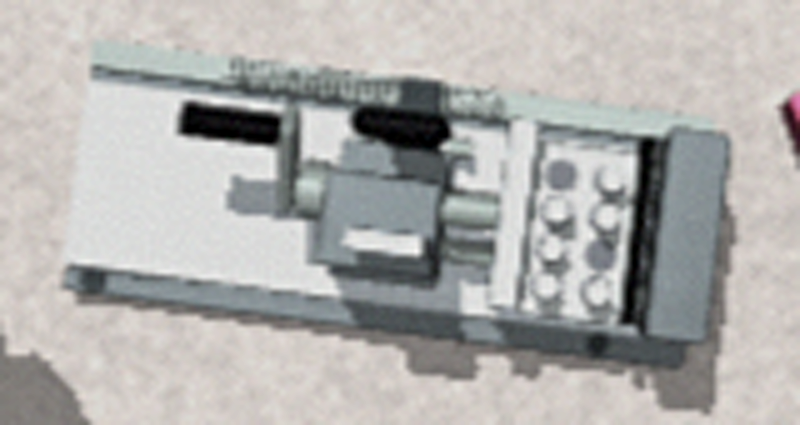

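The end view shows the rack held flat between the jaw (about column 510) and the black plate (column 645), the lever bar out at rest, and the hand clear. I hand in.

```bash
python3 -c "
from workcell import *
print(finish_job())"
```

```text
the job is handed in; nothing more can be done
None
```

The white rack is clamped in the vise at roughly 50 N and the job is handed in, at about 18 s of the 69 s allowed. I followed the order asked:
1. Squeezed the lever against its post.
2. Slid the jaw 75 mm until the rack was flat against the sprung plate, at about 11 N.
3. Eased the push and let the lever spring back to its rest position, so it locked.
4. Turned the crank clockwise about 1.3 rad.
5. Let go and moved the arm clear.

**Clamping force:** the three estimates did not fully agree.
- The rack's shift into the plate, seen from the top camera, gave about 49 N. It held steady after I let go.
- The crank angle since the force began to rise gave about 50 N.
- The force at the handle (about 12 N) suggested only about 38 N.

**Other things on the bench:** the blue and pink racks, tray and scanner have not moved (under 0.03 px). The image check on the sanitiser bottle failed to match, probably because of the arm's shadow. I never went near the bottle, but its position is not confirmed. The check on a patch of the bed also failed to match, because the carriage and handle moved out of that patch.

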